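# Hold a spice jar with a stuck cap in the squeeze-lever jar clamp

### The arm

A 6-joint arm with a two-finger parallel gripper is mounted at the origin on a cart in front of the work surface, level with it; the furniture and walls round the work are solid. World frame = base frame: x ahead of the robot, y to its left, z up, the work surface at z = 0. Lengths are in m, angles in rad, forces in N, time in s.
With the tool pointing down it reaches from about 0.35 to 0.85 m from the base axis. Payload 8.1 kg.
Tool frame: the origin (TCP) lies on the centre line of the jaws, within the pads' length; the fingertips stand 22 mm ahead of it and the grasp point (between the pads) lies 3 mm ahead of it; z points along the fingers, y is the line along which they close (so a half turn about z gives the same grasp; the last joint's range is limited). The gripper opens to 93 mm and grips with 3 to 60 N. Pads are 15 mm wide; open, the fingers measure 128 mm over their backs; the gripper's body (75 mm by 188 mm) begins 65 mm behind the grasp point.
Start: joints at [1.083, 0.13, 1.488, -0, 1.523, -0.085], TCP at [0.235, 0.552, 0.241] pointing down, gripper open.
Joint ranges: [-2.96, 2.96], [-0.89, 2.26], [0.02, 2.5], [-1.34, 4.48], [0, 2.73], [-2.66, 2.66]. Speed limits (rad/s): [2.39, 2.39, 2.79, 3.14, 3.14, 3.14].

### API

Orientations are given as a rotation vector (axis times angle).
In Python, from plant import robot, viewer, job, read_state gives the robot as it stands (robot), with the cameras (viewer), the job (job) and the readings as plain functions.
- The arm moves only by the shell command python3 inch.py 'ROWS' [FORCE]. ROWS is 1 to 20 rows, parted by semicolons, with the numbers parted by commas; each row has 5 numbers: the finger opening in m, then dx, dy, dz in shares of the most that a row can go, 1 being 50 mm, then a turn about the tool's z in a scale on which 1.0 is 90 degrees; each row shifts and turns the commanded pose from where the row before left it, along the tool's axes as they then stand; what a row does not reach is not made up. A row lasts 1/10 s, in which the tool goes at most 0.05 m and 0.15 rad, less where a joint would pass 70% of its speed; a pose out of reach is approached as far as the arm can. The fingers move at their own pace and stop on an object; FORCE is the grip in N (left out, the last holds). Time passes only in rows, so rows that do not move let the fingers close. It prints the time, the measured TCP pose, the force, the opening and the grip force at its end. No shift or turn number may pass 1 either way. Input that does not fit is refused with a message, and nothing moves.
- read_state(): the state, without advancing time (a new reading comes with each control period).
- viewer.read_camera(name): name is "side" or "top" or "wrist"; returns a dict with "image" (420x560x3 uint8, red, green, blue), "fx", "fy", "cx", "cy" (pixels), "R" (3x3) and "t" (3): a world point X has camera coordinates R X + t. Camera axes: x right, y down, z forward; pixel columns grow to the right and rows downward; lengths in m; the calibration is good to about 2 mm. A picture is of the moment at which its call begins. There is no depth.
- job.close_job(): hands the job in; it is judged then, once.
The state is a dict: "t": time; "q": joint angles; "dq": joint speeds; "joint_torque": joint torques, N m; "tool_pos": TCP position; "orientation": TCP orientation; "force": force on the tool from outside, world axes, zero at the start; "wrist_torque": the same for the moment, N m; "opening": finger opening in m; "gripper_force": force on a finger pad.
Only numpy, scipy, OpenCV 4.12 (cv2) and the standard library are available. Lean on these libraries where they do the work, as an engineer would, in place of code of your own. Each camera call takes 0.05 s, during which the arm holds its last target. There are 200 camera calls.

### The job

The dark-capped spice jar on the open worktop, right of the orange jar clamp, has a stuck cap: stand the jar upright on the clamp's board, in front of its grey V cradle, and let go of it. Then pump the clamp's two squeeze levers together, open and shut, until the round pad has advanced and presses the jar firmly into the cradle, without crushing it (about 20 newtons is right; 36 breaks it). Move the pad only with the levers, leave the other things alone, and finish while still holding the levers squeezed, because the pressure goes if they are let go.

Things in the scene. Friction and masses are not known exactly. Their poses are not given: they have to be found in the camera images.
- spice_brown: Spice jar with a dark brown cap and clear glass sides, 96 mm tall, about 0.11 kg: 44 mm in diameter up to 65 mm, narrowing to a shoulder, the cap (75 mm and up) 43 mm in diameter. It starts standing on the open worktop to the right of the clamp, in a row with the red-capped jar and the salt shaker (not the fixed jars in the far left corner). Origin: centre of its underside; z up.
- clamp: Jar clamp fixed to the worktop: wooden board 280 x 100 x 18 mm, orange housing (90 x 38 mm, top 98 mm above the worktop, middle at x = -85 mm) and grey V cradle (x = 80 to 115 mm, 74 mm wide, top 63 mm above the worktop). Origin on the worktop under the board, 15 mm off its middle; x points from housing to cradle (the way the pad pushes), z up. The rod's tail reaches x = -183 mm.
- cradle (a point): Where the jar's underside centre rests when pressed home into the V: on the board's top, 18 mm above the worktop, at clamp x = 67 mm; axes as the clamp. Set the jar down 3 to 8 mm short of it (towards the pad, -x) so that it does not land on the V; the pad pushes it home and the V centres it.
- squeeze_point (a point): Midpoint between the levers' two orange crossbars, 126 mm above the worktop, at clamp x = -85 mm; axes as the clamp. Each bar is 14 mm thick, 50 mm long along clamp y. Over their outsides along clamp x: 66 mm open, 32 mm shut. Squeeze from above, one finger outside each bar, closing along clamp x, fingertips above the housing (98 mm) and gears (107 mm).
- front_lever (a joint): Angle of the squeeze levers: 0 open (they spring back), 0.45 rad shut. Geared together, both turn equally towards each other: width over the outsides = 66 mm - 76 mm x angle. Springs and drag need about 5 N of each finger; with the pad pressing 20 N about 13 N each. Squeezed fully against the jar the pad can press 22 to 40 N, so close the last stroke bit by bit.
- push_rod: Steel rod with rungs and a round black pad (32 mm across) on a spring stem at its front. Origin: the rod's front end, on its axis, 55 mm above the worktop; axes as the clamp. Slides along clamp x; origin starts at clamp x = -33 to -13 mm, travel to 47 mm. Held by a drag of 6 N only: a pressing pad pushes it back until about 6 N is left when the levers are let go. Not to be moved by hand.
- pad_face (a point): Centre of the pad's front face, 26 mm ahead of the rod's origin when not compressed; starts about 32 to 52 mm from a seated jar. Levers drive it 30 mm per rad (13.5 mm a stroke) by a pawl on rungs 6 mm apart; opening slides the pawl back over the rungs and the rod stays. Open fully each time: a full stroke then gains 12 mm (the first 6 to 13).
- pad (a joint): How far the pad is pushed back into the rod by the jar, against a spring of 3 N per mm: 0 free, 3.3 mm = 10 N, 6.7 mm = 20 N, 10 mm = 30 N, 15 mm end of travel.
- spice_green: Spice jar with a red cap and green label, 45 mm across, 106 mm tall; leave it alone. Origin: centre of its underside.
- mug: Orange mug, 101 mm tall, standing right of and behind the clamp; leave it alone. Origin: centre of its underside.
- kitchen_timer: Red and white round kitchen timer, 65 mm across, behind the spice jars; leave it alone. Origin: centre of its underside.
- salt_shaker: Salt shaker with a light grey domed cap, 44 mm across, 90 mm tall; leave it alone. Origin: centre of its underside.

How it is judged:
On the way, in this order (a step that is already met when the one before it is completed fails the run):
1. the jar stands upright on the clamp's board in front of the V, let go, not yet pressed by the pad (x of spice_brown in the frame of cradle between -0.035 and 0.006 m and y of spice_brown in the frame of cradle between -0.02 and 0.02 m and z of spice_brown in the frame of cradle between -0.004 and 0.006 m and angle between spice_brown's own z axis and vertical below 0.12 rad and contact force between the fingers and spice_brown below 0.1 N and contact force between push_rod and spice_brown below 1 N), for 0.2 s.
2. the levers have been squeezed (over 0.2 rad) with the jar loaded (value of joint front_lever above 0.2 rad).
3. the levers have been let open again (under 0.12 rad) (value of joint front_lever below 0.12 rad).
4. the pad presses the jar with more than 10 N (contact force between push_rod and spice_brown above 10 N and x of spice_brown in the frame of cradle above -0.006 m), for 0.2 s.
At the end, for the whole second after the job is handed in: The jar stands upright (within 0.12 rad) on the clamp's board, pressed home in the V (within 6 mm along and 8 mm across), the pad pressing it with 10 to 32 N; the fingers still hold the levers squeezed (more than 3 N, levers off their open stop) and the arm does not touch the jar (all of step 4 and x of spice_brown in the frame of cradle below 0.006 m and y of spice_brown in the frame of cradle between -0.008 and 0.008 m and z of spice_brown in the frame of cradle between -0.004 and 0.006 m and angle between spice_brown's own z axis and vertical below 0.12 rad and contact force between push_rod and spice_brown below 32 N and contact force between the fingers and clamp above 3 N and contact force between the arm and spice_brown below 0.1 N and value of joint front_lever above 0.02 rad and linear speed of spice_brown below 0.02 m/s); the arm keeps its last pose, push and grip.
It fails at once if the jar is crushed: the clamp presses it with more than 36 N (contact force between push_rod and spice_brown above 36 N).
It fails at once if the rod or its pad is pushed by hand (contact force between the arm and push_rod above 2 N).
It fails at once if the red-capped spice jar, the salt shaker, the orange mug or the kitchen timer is moved more than 3 cm (distance of any of spice_green, salt_shaker, mug, kitchen_timer from where it was at the start of the episode above 0.03 m).
It also fails if it takes over 72 s, if anything falls off the work surface, if the arm or the gripper's body presses on something with over 40 N, if the wrist force passes 120 N, or if a joint passes its speed limit or range.

## Working session

There is one attempt and no reset: what is moved stays moved. The work goes in short steps, Python scripts to look and compute and a shell command to move; the robot and the scene stay as the last step left them, time stands still between calls to the robot, and variables do not carry over. Pictures are saved under pics/ and viewed, at most 10 in all, crops included, and the job is handed in when it is done.

```bash
mkdir -p pics; ls; python3 - <<'E'
from plant import robot, viewer, job, read_state
import cv2,numpy as np
for n in("top","side"):
    c=viewer.read_camera(n); cv2.imwrite(f"pics/{n}0.png",c["image"][:,:,::-1])
    print(n,c["fx"],c["cx"],c["cy"],np.round(c["R"],3).tolist(),np.round(c["t"],3))
s=read_state();print(s)
E
```

```text
inch.py
pics
plant.py
top 438.6623682468784 285.92147501941037 213.39668202749127 [[0.002, -1.0, -0.002], [-0.997, -0.002, -0.071], [0.071, 0.002, -0.997]] [-0.115  0.533  1.189]
side 387.67487937058286 275.31080366757476 209.23387414645592 [[-0.999, -0.051, -0.016], [-0.021, 0.659, -0.752], [0.049, -0.751, -0.659]] [0.541 0.156 0.964]
{'t': 0.1, 'q': array([ 1.08258433e+00,  1.31091047e-01,  1.48915298e+00,  7.24095043e-06,
        1.52302525e+00, -8.53808391e-02]), 'dq': array([-5.72313810e-04, -1.90061722e-03, -3.01033997e-03,  8.27608304e-04,
       -1.96083244e-03,  1.03299301e-05]), 'joint_torque': array([ 3.63948211e-04, -5.61344755e+01, -4.93093264e+01,  7.69571029e-02,
        2.91486183e-02, -4.92789263e-05]), 'tool_pos': array([0.23495549, 0.55156223, 0.23969866]), 'orientation': array([-6.28400080e-01, -3.07761076e+00,  2.52246165e-03]), 'force': array([-0.54267185, -0.19384825, -0.92784855]), 'wrist_torque': array([-0.0057878 , -0.01601978, -0.01121232]), 'gripper_force': 0.0, 'opening': 0.09308262374231313}
```

View pics/top0.png

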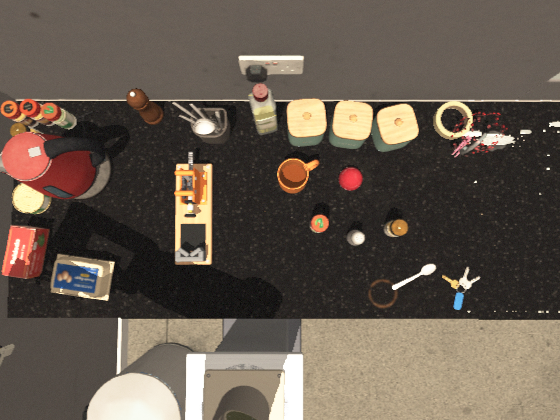

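View pics/side0.png

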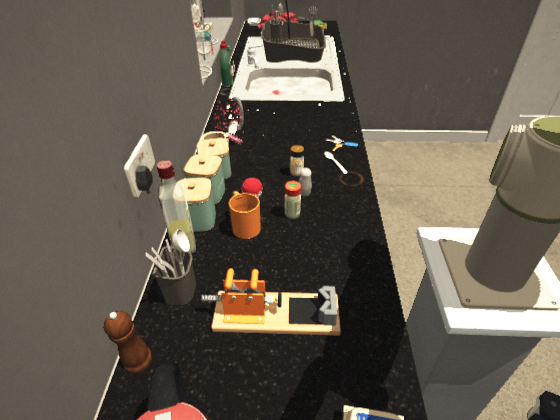

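The top view shows the clamp board at columns 175–212 and rows 165–264, with the cradle towards the robot. The brown-capped jar is at (397,228), the salt shaker at (356,238), the red-capped jar at (319,224), the timer at (350,179) and the mug at (293,176). The side view has the jar cap at about (297,152) and the clamp board at (213–340, 293–333). Next I'll zoom in on both and measure.

```bash
cat > h.py <<'E'
import cv2,numpy as np
from plant import robot, viewer, job, read_state
def cam(n):
    c=viewer.read_camera(n); return c
def onz(c,u,v,z):
    d=c["R"].T@np.array([(u-c["cx"])/c["fx"],(v-c["cy"])/c["fy"],1.]); o=-c["R"].T@c["t"]
    return o+d*(z-o[2])/d[2]
def proj(c,X):
    p=c["R"]@np.asarray(X)+c["t"]; return c["fx"]*p[0]/p[2]+c["cx"],c["fy"]*p[1]/p[2]+c["cy"]
E
python3 - <<'E'
from h import *
c=cam("top");im=c["image"][:,:,::-1].copy()
s=cam("side");sm=s["image"][:,:,::-1].copy()
a=cv2.resize(im[150:275,160:230],None,fx=4.4,fy=4.4,interpolation=cv2.INTER_CUBIC)
b=cv2.resize(im[205:250,300:420],None,fx=3.5,fy=3.5,interpolation=cv2.INTER_CUBIC)
d=cv2.resize(sm[260:340,195:350],None,fx=2.7,fy=2.7,interpolation=cv2.INTER_CUBIC)
out=np.zeros((560,760,3),np.uint8);out[:a.shape[0],:a.shape[1]]=a;out[:b.shape[0],320:320+b.shape[1]]=b;out[200:200+d.shape[0],320:320+d.shape[1]]=d
cv2.imwrite("pics/crop.png",out)
h=cv2.cvtColor(im,cv2.COLOR_BGR2HSV)
# board: bright low-sat wood/orange
m=cv2.inRange(h[150:275,165:225],(5,60,110),(30,255,255))
n,l,st,ce=cv2.connectedComponentsWithStats(m)
i=1+np.argmax(st[1:,4]);r=cv2.minAreaRect(cv2.findNonZero((l==i).astype(np.uint8)));print("board",st[i],[tuple(onz(c,p[0]+165,p[1]+150,.018).round(4)) for p in cv2.boxPoints(r)],r)
m=cv2.inRange(h[215:245,380:415],(0,80,50),(22,255,255))
n,l,st,ce=cv2.connectedComponentsWithStats(m)
i=1+np.argmax(st[1:,4]);print("cap",st[i],ce[i]+[380,215],onz(c,*(ce[i]+[380,215]),.096))
h=cv2.cvtColor(sm,cv2.COLOR_BGR2HSV)
m=cv2.inRange(h[140:180,285:310],(0,80,30),(22,255,255))
n,l,st,ce=cv2.connectedComponentsWithStats(m)
for k in range(1,n):
  if st[k,4]>10: print("side cap",st[k],ce[k]+[285,140],onz(s,*(ce[k]+[285,140]),.086))
E
```

```text
board [   9   13   39  102 2444] [(np.float64(0.6735), np.float64(0.1975), np.float64(0.018)), (np.float64(0.6736), np.float64(0.0918), np.float64(0.018)), (np.float64(0.3945), np.float64(0.0878), np.float64(0.018)), (np.float64(0.3942), np.float64(0.1918), np.float64(0.018))] ((28.0, 63.5), (101.0, 38.0), 90.0)
cap [  6   4  23  17 290] [397.74137931 226.93793103] [ 0.49374513 -0.40168806  0.096     ]
side cap [  5   4  14  11 109] [296.70642202 148.37614679] [ 0.49254467 -0.41991015  0.086     ]
side cap [  5  17  14  18 116] [295.12068966 164.71551724] [ 0.49651196 -0.32807817  0.086     ]
```

View pics/crop.png

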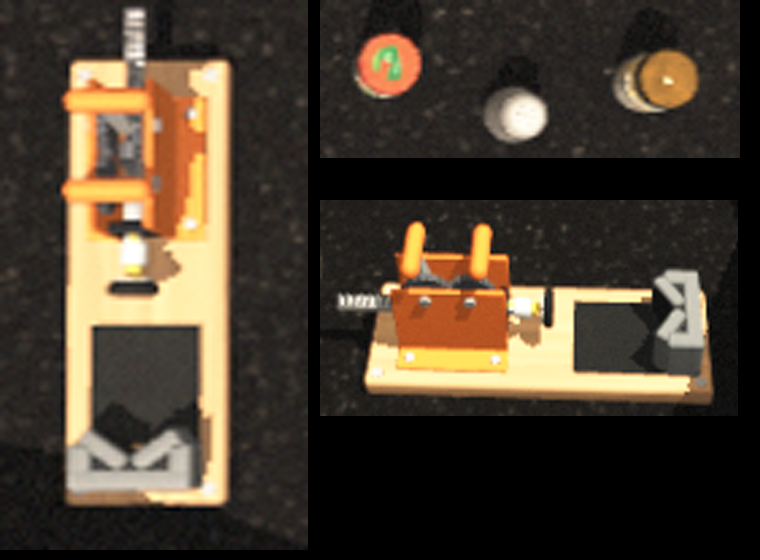

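The crops show the clamp aligned almost exactly with the world axes. Its axis runs at column 190.2 (crop column 133), the cradle spans crop columns 67–198, the bars are at crop rows 101 and 190, and the pad face is at about row 292. The brown cap is at full-image (397,227), with the salt shaker about 0.1 m to its left.

Careful with the scale: shifts go in shares of 50 mm and turns go in shares of 90 degrees. That gives: -0.04 m is -0.8, -0.03 m is -0.6, -0.135 rad / 1.5708 = -0.0859.

```bash
python3 - <<'E'
from h import *
c=cam("top");s=cam("side")
f=lambda u,v:(u/4.4+160-.4,v/4.4+150-.4)
for n,u,v,z in [("TL",72,60,.018),("BL",65,505,.018),("TR",230,60,.009),("BR",228,505,.009),("cradL",67,470,.063),("cradR",198,470,.063),("cradBack",132,489,.063),("pad",133,290,.055),("tail",134,10,.055),("bar1",109,101,.133),("bar2",107,190,.133)]:
    print(n,onz(c,*f(u,v),z).round(4))
# side: cap via crossing rays with top: cap top from top ray at .096; side cap top region
p=onz(c,397.7,226.9,.096); print("side proj of top-derived cap mid",proj(s,p-[0,0,.01]), "seen 296.7,148.4; top ctr",proj(s,p))
g=lambda u,v:((u-320)/2.7+195-.4,(v-200)/2.7+260-.4)
for n,u,v,z in [("bar1 top",417,228,.13),("bar2 top",483,228,.13),("padbottom",549,322,.039),("boardNR",365,390,.018),("boardNL",712,402,.018)]:
    print(n,onz(s,*g(u,v),z).round(4))
h=cv2.cvtColor(c["image"],cv2.COLOR_RGB2HSV)[215:245,380:415]
E
python3 inch.py '0.065,0,0,0,-0.0859;0.065,0,0,0,-0.0859;0.065,0,0,0,-0.0853;0.065,-0.6,-0.8,0,0;0.065,-0.6,-0.8,0,0;0.065,-0.6,-0.8,0,0;0.065,-0.6,-0.8,0,0;0.065,-0.6,-0.8,0,0;0.065,-0.6,-0.8,0,0' 15
```

```text
TL [0.6728 0.192  0.018 ]
BL [0.3932 0.1907 0.018 ]
TR [0.6747 0.0937 0.009 ]
BR [0.3931 0.0909 0.009 ]
cradL [0.4161 0.1785 0.063 ]
cradR [0.4163 0.1    0.063 ]
cradBack [0.4049 0.1393 0.063 ]
pad [0.5248 0.1427 0.055 ]
tail [0.697  0.1451 0.055 ]
bar1 [0.6277 0.141  0.133 ]
bar2 [0.5766 0.1412 0.133 ]
side proj of top-derived cap mid (np.float64(296.24473886149525), np.float64(151.48918995887786)) seen 296.7,148.4; top ctr (np.float64(296.30716555529585), np.float64(148.8013299644683))
bar1 top [0.6273 0.1253 0.13  ]
bar2 top [0.5759 0.1234 0.13  ]
padbottom [0.5245 0.1444 0.039 ]
boardNR [0.6692 0.1997 0.018 ]
boardNL [0.3942 0.199  0.018 ]
t: 1.2
tool_pos: [0.4163, 0.3105, 0.2408]
orientation: [-0.002, 3.141, 0.001]
force: [0.7, 0.7, 0.4]
opening: 0.0649
gripper_force: 0.0
```

In the tool's units: -0.0455 m is -0.91, -0.005 m is -0.1.

```bash
python3 inch.py '0.065,-0.1,-0.8,0,0;0.065,-0.1,-0.9,0,0;0.065,-0.1,-0.9,0,0;0.065,-0.1,-0.9,0,0;0.065,-0.1,-0.9,0,0;0.065,-0.1,-0.9,0,0;0.065,-0.1,-0.9,0,0;0.065,-0.1,-0.9,0,0;0.065,-0.1,-0.9,0,0;0.065,-0.1,-0.9,0,0;0.065,-0.1,-0.9,0,0;0.065,-0.1,-0.9,0,0;0.065,-0.1,-0.9,0,0;0.065,-0.1,-0.9,0,0;0.065,-0.1,-0.9,0,0;0.065,-0.02,-0.91,0,0;0.065,0,0,0,0;0.065,0,0,0,0'
python3 - <<'E'
from h import *
c=cam("wrist");cv2.imwrite("pics/w1.png",c["image"][:,:,::-1])
print(proj(c,[.492,-.405,.096]),proj(c,[.492,-.405,0]),proj(c,[.492,-.3835,.096]),read_state()["tool_pos"])
E
```

```text
t: 3.0
tool_pos: [0.4918, -0.4039, 0.2397]
orientation: [-0.001, -3.141, -0.002]
force: [1.0, 1.2, 0.5]
opening: 0.0648
gripper_force: 0.0
(np.float64(289.2380852785711), np.float64(201.6836580139212)) (np.float64(289.1142643339482), np.float64(176.5875321170771)) (np.float64(316.26815378055335), np.float64(201.65625503413816)) [ 0.49217357 -0.40291885  0.24018182]
```

View pics/w1.png

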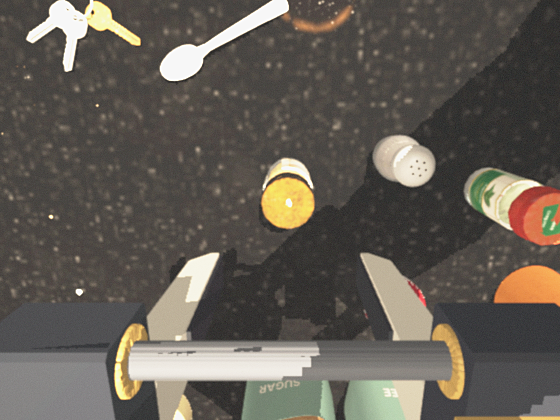

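The wrist view puts the cap centre at (288,202), against a predicted (289,202). The fingers at columns 200 and 380 straddle it and the shaker is clear, so I'll descend and grip.

In the tool's units: 0.04 m is 0.8, -0.002 m is -0.04.

```bash
python3 inch.py '0.065,0,-0.04,0.8,0;0.065,0,0,0.8,0;0.065,0,0,0.8,0;0.065,0,0,0.8,0;0.065,0,0,0.64,0;0.065,0,0,0,0;0.065,0,0,0,0;0.03,0,0,0,0;0.03,0,0,0,0;0.03,0,0,0,0;0.03,0,0,0,0;0.03,0,0,0,0;0.03,0,0,0,0' 15
```

```text
t: 4.35
tool_pos: [0.4933, -0.4059, 0.0506]
orientation: [-0.002, 3.14, -0.003]
force: [-1.0, 1.4, 6.6]
opening: 0.0431
gripper_force: 15.0
```

In the tool's units: -0.05 m is -1, 0.045 m is 0.9.

```bash
python3 inch.py '0.03,0,0,-0.4,0;0.03,0,0,-0.8,0;0.03,0,0,-1,0;0.03,0,0,-1,0;0.03,0.06,0.6,0,0;0.03,0.06,0.9,0,0;0.03,0.06,0.9,0,0;0.03,0.06,0.9,0,0;0.03,0.06,0.9,0,0;0.03,0.06,0.9,0,0;0.03,0.06,0.9,0,0;0.03,0.06,0.9,0,0;0.03,0.06,0.9,0,0;0.03,0.06,0.9,0,0;0.03,0.06,0.9,0,0;0.03,0.04,0.9,0,0;0.03,0,0.4,0,0;0.03,0,0,0,0;0.03,0,0,0,0;0.03,0,0,0,0'
python3 - <<'E'
from h import *
c=cam("wrist");cv2.imwrite("pics/w2.png",c["image"][:,:,::-1])
for X in([.451,.1415,.018],[.433,.179,.063],[.433,.105,.063],[.518,.1415,.055]):print(proj(c,X))
c=cam("side");cv2.imwrite("pics/s2.png",c["image"][:,:,::-1])
print(read_state()["tool_pos"])
E
```

```text
t: 6.35
tool_pos: [0.4567, 0.1388, 0.2087]
orientation: [0.0, -3.142, 0.001]
force: [1.1, -0.1, -1.6]
opening: 0.0431
gripper_force: 15.0
(np.float64(293.74633057987154), np.float64(181.16249419490018))
(np.float64(342.4484554518858), np.float64(171.35119551909168))
(np.float64(247.7729871983068), np.float64(171.30966981051077))
(np.float64(293.9213545527446), np.float64(266.06321683350006))
[0.45681864 0.1386314  0.20864496]
```

View pics/w2.png

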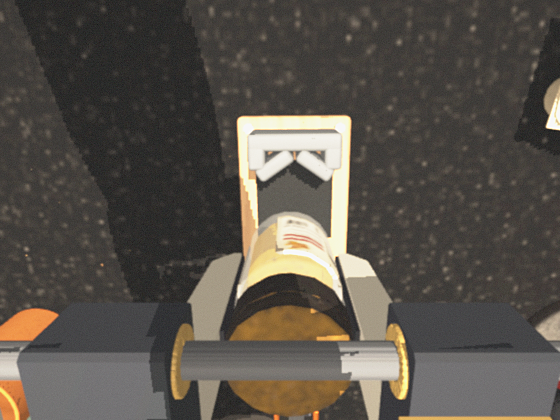

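The wrist view shows the cradle spanning columns 247–343, exactly as predicted. The jar is held straight and needs +3 mm in y. I'll lower it.

In the tool's units: 0.04 m is 0.8, 0.003 m is 0.06.

```bash
python3 inch.py '0.03,0,0.06,0.8,0;0.03,0,0,0.8,0;0.03,0,0,0.6,0;0.03,0,0,0.3,0;0.03,0,0,0.16,0;0.03,0,0,0.08,0;0.03,0,0,0,0;0.03,0,0,0,0;0.03,0,0,0,0'
```

```text
t: 7.35
tool_pos: [0.4576, 0.1429, 0.0728]
orientation: [-0.002, 3.14, 0.001]
force: [-0.7, 0.2, -0.8]
opening: 0.0432
gripper_force: 15.0
```

In the tool's units: 0.002 m is 0.04, 0.001 m is 0.02.

```bash
python3 inch.py '0.03,0,0,0.04,0;0.03,0,0,0.02,0;0.03,0,0,0,0;0.03,0,0,0,0'
```

```text
t: 7.75
tool_pos: [0.4567, 0.1428, 0.0687]
orientation: [-0.002, 3.142, 0.0]
force: [0.4, -0.1, -1.5]
opening: 0.0433
gripper_force: 15.0
```

In the tool's units: 0.001 m is 0.02.

```bash
python3 inch.py '0.03,0,0,0.02,0;0.03,0,0,0,0;0.03,0,0,0,0'; python3 inch.py '0.03,0,0,0.02,0;0.03,0,0,0,0;0.03,0,0,0,0'
```

```text
t: 8.05
tool_pos: [0.4569, 0.1429, 0.0686]
orientation: [-0.002, 3.141, 0.0]
force: [-4.7, -0.4, 8.0]
opening: 0.0432
gripper_force: 15.0
t: 8.35
tool_pos: [0.4573, 0.143, 0.0684]
orientation: [-0.002, 3.141, 0.0]
force: [-7.6, -1.4, 15.5]
opening: 0.0436
gripper_force: 15.0
```

Contact with the board. I'll back off slightly, release and rise.

In the tool's units: -0.04 m is -0.8, -0.03 m is -0.6.

```bash
python3 inch.py '0.03,0,0,-0.03,0;0.03,0,0,0,0;0.05,0,0,0,0;0.075,0,0,0,0;0.075,0,0,0,0;0.075,0,0,0,0;0.075,0,0,-0.6,0;0.075,0,0,-0.8,0;0.075,0,0,-0.8,0;0.075,0,0,-0.8,0;0.09,0,0,0,0;0.09,0,0,0,0'
python3 - <<'E'
from h import *
c=cam("wrist");s=cam("side");t=cam("top")
o=np.zeros((560,760,3),np.uint8);o[:336,:448]=cv2.resize(c["image"][:,:,::-1],(448,336))
o[336:336+216]=cv2.resize(s["image"][260:340,205:350,::-1],None,fx=2.7,fy=2.7)[:216].repeat(1,0) if 0 else 0
d=cv2.resize(s["image"][240:340,195:350,::-1],None,fx=2.2,fy=2.2,interpolation=cv2.INTER_CUBIC);o[336:336+220,:d.shape[1]]=d
d=cv2.resize(t["image"][150:275,160:230,::-1],None,fx=4.4,fy=4.4,interpolation=cv2.INTER_CUBIC);o[:d.shape[0],450:450+d.shape[1]]=d
cv2.imwrite("pics/p3.png",o)
print(proj(c,[.457,.1415,.114]),read_state()["tool_pos"])
E
```

```text
t: 9.55
tool_pos: [0.4574, 0.1429, 0.2192]
orientation: [-0.002, 3.139, 0.001]
force: [-0.0, -0.4, -0.0]
opening: 0.0864
gripper_force: 0.0
(np.float64(288.99630685183723), np.float64(215.28374449852558)) [0.45571121 0.14255885 0.21628166]
```

View pics/p3.png

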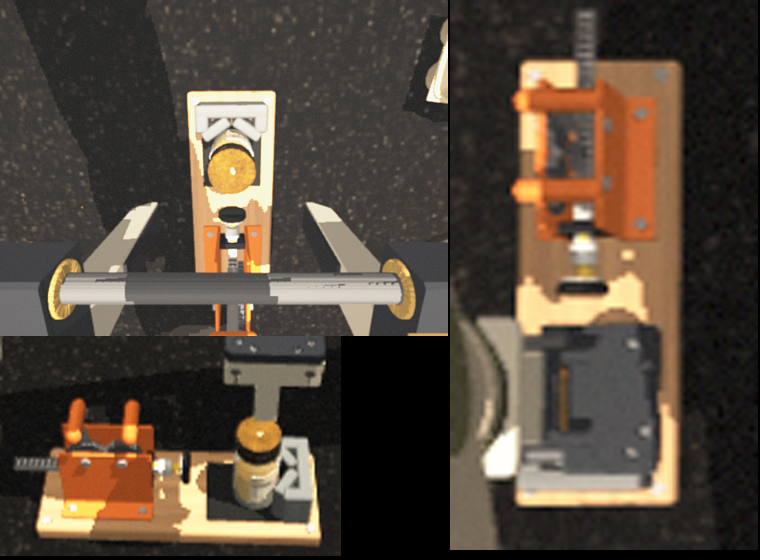

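The jar stands upright in front of the V, with its cap at wrist pixel (289,215), exactly as predicted, and the pad is well short of it. Now I'll turn and go to the levers.

In the tool's units: 0.04 m is 0.8, -0.001 m is -0.02, 0.143 rad / 1.5708 = 0.091.

```bash
python3 inch.py '0.093,0,0,0,0.091;0.093,0,0,0,0.091;0.093,0,0,0,0.091;0.093,0,0,0,0.091;0.093,0,0,0,0.091;0.093,0,0,0,0.091;0.093,0,0,0,0.091;0.093,0,0,0,0.091;0.093,0,0,0,0.091;0.093,0,0,0,0.091;0.093,0,0,0,0.0898;0.093,-0.02,0.8,0,0;0.093,0,0.8,0,0;0.093,0,0.8,0,0;0.093,0,0.52,0,0;0.093,0,0,0,0;0.093,0,0,0,0;0.093,0,0,0,0'
python3 - <<'E'
from h import *
c=cam("wrist");cv2.imwrite("pics/w4.png",c["image"][:,:,::-1])
for X in([.628,.1415,.126],[.577,.1415,.126]):print(proj(c,X))
E
```

```text
t: 11.5
tool_pos: [0.6015, 0.1419, 0.217]
orientation: [-2.219, -2.222, 0.003]
force: [0.2, 0.0, 0.6]
opening: 0.093
gripper_force: 0.0
(np.float64(329.05190259181927), np.float64(222.6161979335395))
(np.float64(251.86233598128248), np.float64(222.47372452440808))
```

View pics/w4.png

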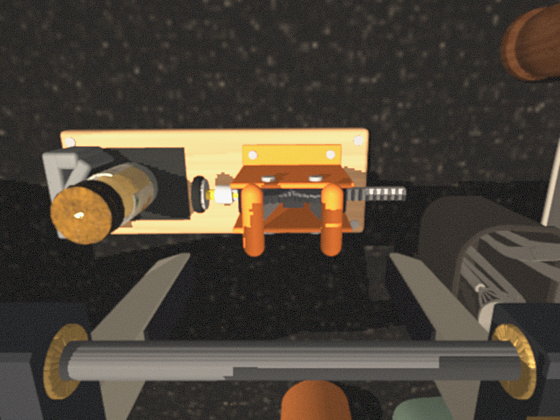

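The wrist view shows the bars at columns 254 and 331, so the centre is about 1.3 mm further in x than assumed. The jar is still upright at left. Before descending I'll check the utensil cup at right against the gripper body.

```bash
python3 - <<'E'
from h import *
t=cam("top");s=cam("side")
def tri(a,b):
    A=[];B=[]
    for c,(u,v) in((t,a),(s,b)):
        R,T=c["R"],c["t"]
        for k,x in((0,(u-c["cx"])/c["fx"]),(1,(v-c["cy"])/c["fy"])):
            A.append(R[k]-x*R[2]);B.append(x*T[2]-T[k])
    r=np.linalg.lstsq(np.array(A),np.array(B),rcond=None);return r[0],r[1]
print(tri((205,127),(180,241)))
for z in(.1,.13,.16):print(z,onz(t,212,142,z),onz(s,193,285,z))
E
```

```text
(array([0.73574034, 0.08410711, 0.17030419]), array([6.3057014e-06]))
0.1 [0.71344562 0.07843248 0.1       ] [0.70780488 0.14443842 0.1       ]
0.13 [0.70634311 0.07322936 0.13      ] [0.69822445 0.16727497 0.13      ]
0.16 [0.6992406  0.06802624 0.16      ] [0.68864402 0.19011153 0.16      ]
```

In the tool's units: 0.03 m is 0.6, 0.015 m is 0.3.

```bash
python3 inch.py '0.093,0,0.05,0.6,0;0.093,0,0,0.6,0;0.093,0,0,0.3,0;0.093,0,0,0.14,0;0.093,0,0,0,0;0.093,0,0,0,0;0.093,0,0,0,0'
```

```text
t: 12.35
tool_pos: [0.6062, 0.1421, 0.138]
orientation: [2.219, 2.221, 0.004]
force: [0.1, 0.4, -0.1]
opening: 0.0928
gripper_force: 0.0
```

In the tool's units: 0.001 m is 0.02.

```bash
python3 inch.py '0.068,0,0,0.02,0;0.068,0,0,0,0;0.068,0,0,0,0;0.05,0,0,0,0' 10;  python3 inch.py '0.05,0,0,0,0;0.04,0,0,0,0;0.032,0,0,0,0;0.030,0,0,0,0;0.03,0,0,0,0;0.03,0,0,0,0'
```

```text
t: 12.75
tool_pos: [0.6046, 0.1419, 0.1352]
orientation: [-2.22, -2.222, 0.002]
force: [-6.4, -0.9, 4.5]
opening: 0.0653
gripper_force: 2.9
t: 13.35
tool_pos: [0.6032, 0.142, 0.1352]
orientation: [-2.218, -2.221, 0.005]
force: [-10.6, 0.2, 8.6]
opening: 0.0315
gripper_force: 10.0
```

In the tool's units: -0.001 m is -0.02.

```bash
python3 inch.py '0.05,0,-0.02,0,0;0.07,0,0,0,0;0.075,0,0,0,0;0.075,0,0,0,0';  python3 inch.py '0.05,0,0,0,0;0.04,0,0,0,0;0.030,0,0,0,0;0.03,0,0,0,0;0.03,0,0,0,0;0.03,0,0,0,0'; python3 inch.py '0.05,0,0,0,0;0.07,0,0,0,0;0.075,0,0,0,0;0.075,0,0,0,0'
cat > look.py <<'E'
from h import *
import sys
s=cam("side");t=cam("top")
d=cv2.resize(s["image"][250:340,195:350,::-1],None,fx=4.5,fy=4.5,interpolation=cv2.INTER_CUBIC)
cv2.imwrite(f"pics/{sys.argv[1]}.png",d)
E
python3 look.py l1
```

```text
t: 13.75
tool_pos: [0.604, 0.1419, 0.1346]
orientation: [-2.22, -2.222, 0.001]
force: [-2.3, -0.4, -1.2]
opening: 0.0587
gripper_force: 1.0
t: 14.35
tool_pos: [0.6031, 0.1419, 0.1357]
orientation: [-2.219, -2.222, 0.003]
force: [-10.7, -0.0, 7.6]
opening: 0.0314
gripper_force: 10.0
t: 14.75
tool_pos: [0.6043, 0.1419, 0.1348]
orientation: [2.22, 2.222, 0.0]
force: [-1.5, 0.2, -0.8]
opening: 0.0585
gripper_force: 1.0
```

View pics/l1.png

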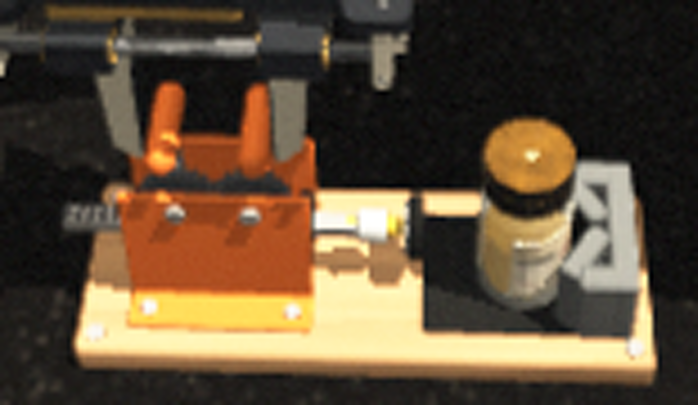

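The side view shows the jar upright. The pad, at crop column 413, has moved about 15 mm and roughly 36 mm of gap remains. The levers had not quite fully opened, so I'll give more rows for opening.

```bash
python3 inch.py '0.075,0,0,0,0;0.075,0,0,0,0;0.075,0,0,0,0;0.05,0,0,0,0;0.03,0,0,0,0;0.03,0,0,0,0;0.03,0,0,0,0;0.03,0,0,0,0;0.03,0,0,0,0;0.03,0,0,0,0'; python3 inch.py '0.075,0,0,0,0;0.075,0,0,0,0;0.075,0,0,0,0;0.075,0,0,0,0;0.075,0,0,0,0;0.075,0,0,0,0;0.075,0,0,0,0'; python3 inch.py '0.05,0,0,0,0;0.03,0,0,0,0;0.03,0,0,0,0;0.03,0,0,0,0;0.03,0,0,0,0;0.03,0,0,0,0;0.03,0,0,0,0';python3 inch.py '0.075,0,0,0,0;0.075,0,0,0,0;0.075,0,0,0,0;0.075,0,0,0,0;0.075,0,0,0,0;0.075,0,0,0,0;0.075,0,0,0,0'
python3 look.py l2
```

```text
t: 15.85
tool_pos: [0.6031, 0.142, 0.1357]
orientation: [-2.219, -2.222, 0.003]
force: [-8.5, -1.0, 8.5]
opening: 0.0314
gripper_force: 10.0
t: 16.55
tool_pos: [0.6047, 0.1419, 0.1354]
orientation: [2.22, 2.222, 0.001]
force: [-0.0, -0.3, 0.1]
opening: 0.0749
gripper_force: 0.0
t: 17.25
tool_pos: [0.6031, 0.142, 0.1358]
orientation: [-2.219, -2.222, 0.003]
force: [-9.4, -0.6, 8.1]
opening: 0.0317
gripper_force: 10.0
t: 17.95
tool_pos: [0.6047, 0.1419, 0.1354]
orientation: [2.22, 2.222, 0.001]
force: [-0.1, 0.0, 0.4]
opening: 0.0748
gripper_force: 0.0
```

View pics/l2.png

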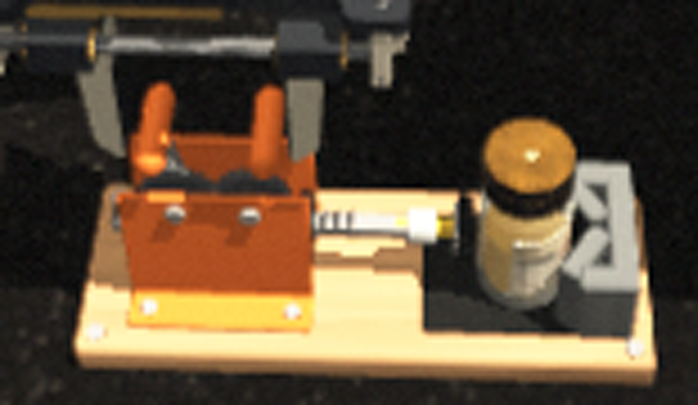

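The side view shows the pad at crop column 463, about 8 mm from the jar (480). One more full stroke should bring the jar nearly home, and after that I'll close bit by bit.

```bash
python3 inch.py '0.055,0,0,0,0;0.045,0,0,0,0;0.035,0,0,0,0;0.03,0,0,0,0;0.03,0,0,0,0;0.03,0,0,0,0;0.03,0,0,0,0' 8; python3 inch.py '0.075,0,0,0,0;0.075,0,0,0,0;0.075,0,0,0,0;0.075,0,0,0,0;0.075,0,0,0,0;0.075,0,0,0,0;0.075,0,0,0,0'
for i in 1; do python3 inch.py '0.066,0,0,0,0;0.06,0,0,0,0;0.06,0,0,0,0;0.06,0,0,0,0'; done; python3 inch.py '0.055,0,0,0,0;0.055,0,0,0,0;0.055,0,0,0,0';python3 inch.py '0.05,0,0,0,0;0.05,0,0,0,0;0.05,0,0,0,0'
```

```text
t: 18.75
tool_pos: [0.6031, 0.142, 0.1359]
orientation: [-2.219, -2.222, 0.003]
force: [-9.8, -0.2, 9.0]
opening: 0.0324
gripper_force: 8.0
t: 19.45
tool_pos: [0.6046, 0.1419, 0.1354]
orientation: [2.22, 2.222, 0.001]
force: [0.5, 0.4, 0.3]
opening: 0.0749
gripper_force: 0.0
t: 19.85
tool_pos: [0.6039, 0.142, 0.1352]
orientation: [-2.22, -2.222, 0.001]
force: [-4.4, -0.1, 2.9]
opening: 0.0604
gripper_force: 2.0
t: 20.15
tool_pos: [0.6038, 0.142, 0.1352]
orientation: [-2.22, -2.222, 0.001]
force: [-5.9, -0.5, 4.3]
opening: 0.0551
gripper_force: 3.0
t: 20.45
tool_pos: [0.6032, 0.142, 0.1355]
orientation: [-2.219, -2.222, 0.003]
force: [-10.1, -1.1, 9.4]
opening: 0.0503
gripper_force: 7.7
```

```bash
python3 inch.py '0.047,0,0,0,0;0.047,0,0,0,0;0.047,0,0,0,0' 14;python3 inch.py '0.044,0,0,0,0;0.044,0,0,0,0;0.044,0,0,0,0'; python3 look.py l3
```

```text
t: 20.75
tool_pos: [0.6031, 0.142, 0.1357]
orientation: [-2.219, -2.222, 0.003]
force: [-11.3, -0.7, 10.1]
opening: 0.0471
gripper_force: 8.9
t: 21.05
tool_pos: [0.6032, 0.142, 0.1359]
orientation: [-2.219, -2.222, 0.002]
force: [-11.6, -0.8, 11.8]
opening: 0.0444
gripper_force: 10.0
```

View pics/l3.png

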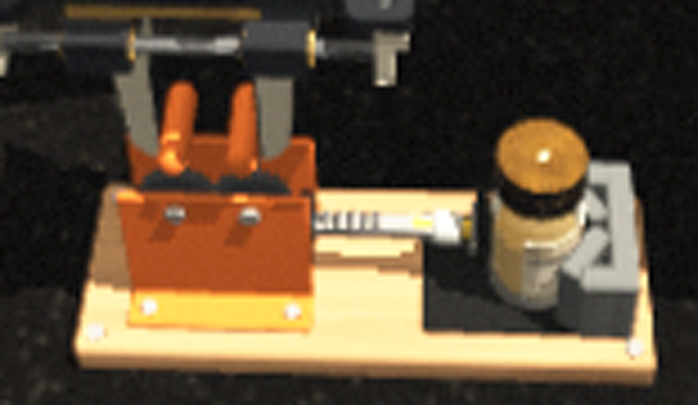

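The side view shows the jar upright and home against the V, with the pad in contact at column 485. The grip is 10 N, which means about 12–13 N at the pad, so I'll tighten gradually.

```bash
python3 inch.py '0.042,0,0,0,0;0.042,0,0,0,0;0.042,0,0,0,0' 14;python3 inch.py '0.0395,0,0,0,0;0.0395,0,0,0,0;0.0395,0,0,0,0;0.0395,0,0,0,0;0.0395,0,0,0,0'
```

```text
t: 21.45
tool_pos: [0.6031, 0.142, 0.136]
orientation: [-2.219, -2.222, 0.003]
force: [-13.2, -1.6, 11.8]
opening: 0.0424
gripper_force: 10.8
t: 21.95
tool_pos: [0.6031, 0.142, 0.1361]
orientation: [-2.219, -2.222, 0.003]
force: [-13.2, -0.5, 13.4]
opening: 0.0397
gripper_force: 11.7
```

```bash
python3 inch.py '0.0383,0,0,0,0;0.0383,0,0,0,0;0.0383,0,0,0,0;0.0383,0,0,0,0;0.0383,0,0,0,0;0.0383,0,0,0,0' && python3 -c "
from plant import robot, viewer, job, read_state
print(job.close_job())"
```

```text
t: 22.55
tool_pos: [0.6031, 0.142, 0.1361]
orientation: [-2.219, -2.222, 0.003]
force: [-14.1, -0.8, 13.9]
opening: 0.0387
gripper_force: 12.1
the job is handed in; nothing more can be done
None
```

I handed the job in at 22.6 s: the jar stood upright and home in the V, and the levers were held at 12.1 N per finger. I estimate the pad presses with 14–26 N, but I couldn't measure that directly, and the hand-in returned no verdict.

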